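# Roll the empty bottle onto the labelling line

### The job

With the fingertips, gently push the brown bottle that lies on the green mat so that it rolls sideways, until it lies still along the yellow tape line with its axis over the tape. Roll it on the mat all the way, do not pick it up, and leave the other things on the mat where they are.

Things in the scene. Friction and masses are not known exactly. Their poses are not given: they have to be found in the camera images.
- bottle: Empty brown stubby bottle of smooth glass (friction about 0.25) lying on the mat, 0.22 kg, 188 mm long. Origin on its axis at the middle of its straight round body (62 mm diameter, 116 mm long), 35 mm above the table. x runs along it to the neck, away from the robot: bottom at x = -58 mm, straight to +58, neck (27 to 30 mm thick) ends at +130. y and z turn as it rolls (z up at the start).
- tape: The marked line: flat strip of yellow tape on the mat, 260 mm long and 24 mm wide, fixed, no height to speak of. Origin at its centre on the mat's top surface, x along its length (away from the robot, within about 0.3 rad), y across it, z up.
- mat: Fixed flat green mat, 360 mm (its x) by 680 mm (its y) and 4 mm thick. Origin at the centre of its underside, on the table. Pushed level at about half its height or a little above, the bottle rolls freely (pressed from above it jams); pushed slowly (up to 40 mm/s) it stops within a few mm of where the push ends. The bottle starts 90 to 240 mm to one side of the tape, nearly parallel to it.
- green_bottle: Bystander: green bottle standing upright near one end of the mat, 62 mm in diameter, 188 mm tall, origin at the centre of its underside.
- cap_tub: Bystander: white round tub with red lid standing near the other end of the mat, 76 mm in diameter, 71 mm tall, origin at the centre of its underside.
- brush: Bystander: flat glue brush 170 mm long lying across the edge of the mat nearest the robot, lower than 40 mm.
Mind the look-alikes: they are no part of the job. Of the things that look like the bottle, the largest one is meant.

How it is judged:
On the way:
1. the bottle is rolled: it has turned well over about its axis while staying on the mat (angle between bottle's own z axis and vertical above 1.3 rad and height (world z) of bottle below 0.043 m), for 0.05 s.
At the end, for the whole second after the job is handed in: The bottle lies still on the mat along the tape: the middle of its body within 12 mm of the tape's centre line (over the 24 mm tape) and within 70 mm of the tape's middle lengthwise, its axis within 0.17 rad of the tape's; the bystanders stand where they were (y of bottle in the frame of tape between -0.012 and 0.012 m and x of bottle in the frame of tape between -0.07 and 0.07 m and z of bottle in the frame of tape between 0.025 and 0.036 m and angle between the x axis of bottle and the x axis of tape, either way round below 0.17 rad and linear speed of bottle below 0.01 m/s and angular speed of bottle below 0.3 rad/s and angle between each of green_bottle, cap_tub's own z axis and vertical below 0.15 rad); the robot touches nothing.
It fails at once if the bottle was lifted or carried (more than 12 mm off the mat) (height (world z) of bottle above 0.047 m).
It fails at once if the bottle was pressed hard (over 25 N) (contact force between the fingers and bottle above 25 N).
It fails at once if the green bottle was shifted (distance of green_bottle from where it was at the start of the episode above 0.02 m).
It fails at once if the tub was shifted (distance of cap_tub from where it was at the start of the episode above 0.02 m).
It fails at once if the brush was shifted (distance of brush from where it was at the start of the episode above 0.02 m).
It also fails if it takes over 45 s, if anything falls off the work surface, if the arm or the gripper's body presses on something with over 40 N, if the wrist force passes 120 N, or if a joint passes its speed limit or range.

### The arm

A 6-joint arm with a two-finger parallel gripper is mounted at the origin on the work surface. World frame = base frame: x ahead of the robot, y to its left, z up, the work surface at z = 0. Lengths are in m, angles in rad, forces in N, time in s.
With the tool pointing down it reaches from about 0.3 to 0.85 m from the base axis. Payload 4.2 kg.
Tool frame: the origin (TCP) lies at the very end of the fingers, on their centre line; the grasp point (between the pads) lies 19 mm behind it; z points along the fingers, y is the direction in which the jaws open and shut (so a half turn about z gives the same grasp; the last joint's range is limited). The gripper opens to 91 mm and grips with 3 to 60 N. Pads are 32 mm wide; open, the fingers measure 118 mm over their backs; the gripper's body (76 mm by 178 mm) begins 60 mm behind the grasp point.
Start: joints at [-1.245, 0.32, 1.565, -0, 1.257, -0.02], TCP at [0.195, -0.541, 0.214] pointing down, gripper open.
Joint ranges: [-3.11, 3.11], [-0.84, 2.01], [0.21, 2.61], [-1.34, 4.49], [0.05, 2.63], [-2.56, 2.56]. Speed limits (rad/s): [2.57, 2.57, 3.14, 3.14, 3.14, 3.14].

### API

Orientations are given as a unit quaternion [x, y, z, w].
In Python, from plant import r, eyes, ticket gives the robot as it stands. The module is installed in compiled form; this text tells all that it offers.
- The arm moves only by the tool jog_arm, never from a script. Its argument "moves" is a list that holds one entry, the list of rows, each a list of 6 numbers: the shift along the world's x, y, z in m, then the turn, a rotation vector about the world's x, y, z in degrees. A call has 1 to 12 rows; each row shifts and turns the commanded pose from where the row before left it; what a row does not reach is not made up. A row lasts 1/8 s, in which the tool goes at most 62.5 mm and 10.7 degrees, less where a joint would pass 70% of its speed; a pose out of reach is approached as far as the arm can. A call is refused whole if a number of a shift passes 0.0625 or a number of a turn 10.7, either way. A call with a gripper value outside its range is refused whole. "fingers" is the finger opening in m, from 0 to 0.0912, set as the call begins (left out, the last holds). The fingers move at their own pace and stop on an object; "grip_force" is the grip in N (left out, the last holds). Time passes only in rows, so rows that do not move let the fingers close. It gives the time, the measured TCP pose, the force and the opening at its end, in the units of the state.
- r.state(): the state, without advancing time (a new reading comes with each control period).
- eyes.camera(name): name is "scene" or "top"; returns a dict with "frame" (420x560x3 uint8, red, green, blue), "camera_matrix" (3x3 intrinsics, pixels), "dist" ([k1, k2, p1, p2, k3] as OpenCV has them; the pictures are not rectified), "R" (3x3) and "t" (3): a world point X has camera coordinates R X + t. Camera axes: x right, y down, z forward; pixel columns grow to the right and rows downward; lengths in m; the calibration is good to about 2 mm. A picture is of the moment at which its call begins. There is no depth.
- ticket.job_done(): hands the job in, once; it reports no verdict.
The state is a dict: "time_s": time; "qpos": joint angles; "qd": joint speeds; "joint_torque": joint torques, N m; "eef_pos": TCP position; "eef_rot": TCP orientation; "contact_force": force on the tool from outside, world axes, zero at the start; "wrist_torque": the same for the moment, N m; "width": finger opening in m.
Only numpy, scipy, OpenCV 4.12 (cv2) and the standard library are available. Lean on these libraries where they do the work, as an engineer would, in place of code of your own. Each camera call takes 0.05 s, during which the arm holds its last target. There are 200 camera calls.

## Working session

There is one attempt and no reset: what is moved stays moved. The work goes in short steps, Python scripts to look and compute and a tool call to move; the robot and the scene stay as the last step left them, time stands still between calls to the robot, and variables do not carry over. Pictures are saved under pics/ and viewed, about 8 in all and at most 12, crops included, and the job is handed in when it is done.

Besides the shell and the picture viewer there is one more tool, called after "Request:" as name(argument=value, ...), one argument or row to a line, values as JSON. jog_arm: Moves the arm, as the interface text tells. Its arguments: {"type":"object","properties":{"moves":{"type":"array"},"fingers":{"type":"number"},"grip_force":{"type":"number"}},"required":["moves"]}

```bash
mkdir -p pics; cat > h.py <<'E'
import numpy as np, cv2
from plant import r, eyes, ticket
def ray(c,uv,z):
    p=cv2.undistortPoints(np.array(uv,float).reshape(-1,1,2),c["camera_matrix"],np.array(c["dist"])).reshape(-1,2)
    R=np.array(c["R"]);t=np.array(c["t"]).ravel();o=-R.T@t
    d=np.c_[p,np.ones(len(p))]@R
    return o+d*((z-o[2])/d[:,2])[:,None]
def save(c,n): cv2.imwrite(n,cv2.cvtColor(c["frame"],cv2.COLOR_RGB2BGR))
E
python3 - <<'E'
from h import *
a=eyes.camera("top");b=eyes.camera("scene")
save(a,"pics/top1.png");save(b,"pics/sc1.png")
for c in(a,b): print(-np.array(c["R"]).T@np.array(c["t"]).ravel())
s=r.state();print(s["time_s"],s["eef_pos"],s["eef_rot"],s["width"])
E
```

```text
[0.36100313 0.08576964 1.22441049]
[ 0.99889513 -0.55532627  0.89138865]
0.1 [ 0.19476487 -0.54054362  0.2132188 ] [ 9.85089726e-01  1.72039599e-01 -1.25903730e-04 -7.69956025e-04] 0.09138812075975274
```

View pics/top1.png

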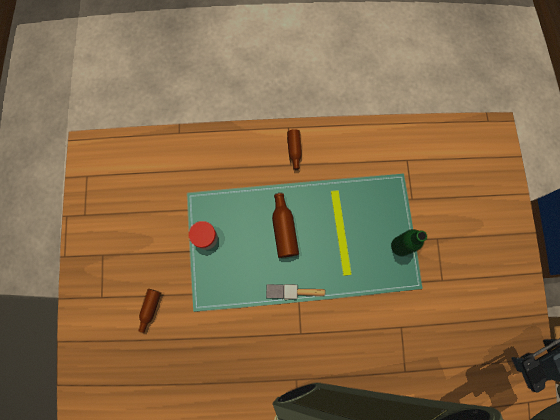

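View pics/sc1.png

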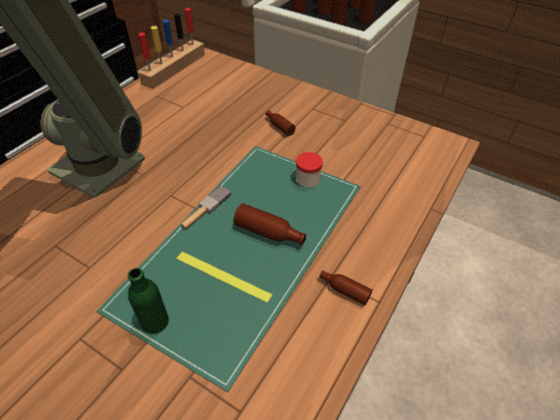

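Brown candidates in the top view are (285,226) on the mat (largest), (294,149) off the mat beyond it, and (150,310) off the mat to the left. I choose (285,226). The tape is at (341,233), the brush at (295,292), the tub at (203,235) and the green bottle at (405,243). Next I measure them and check the choice in a close crop.

```bash
cat >> h.py <<'E'
def blob(m,near=None):
    n,l,s,ce=cv2.connectedComponentsWithStats(m.astype(np.uint8))
    i=1+int(np.argmax(s[1:,4])) if near is None else 1+int(np.argmin(np.hypot(*(ce[1:]-near).T)+1e3*(s[1:,4]<60)))
    return l==i
def pts(m):
    v,u=np.nonzero(m);return np.c_[u,v].astype(float)
def axis(P):
    c=P[:,:2].mean(0);w,V=np.linalg.eigh(np.cov((P[:,:2]-c).T));d=V[:,1]*np.sign(V[0,1]);return c,d
def brown(f):
    h=cv2.cvtColor(f,cv2.COLOR_RGB2HSV);return ((h[...,0]<14)|(h[...,0]>172))&(h[...,1]>150)&(h[...,2]<130)
def yellow(f):
    h=cv2.cvtColor(f,cv2.COLOR_RGB2HSV);return (h[...,0]>24)&(h[...,0]<34)&(h[...,1]>180)&(h[...,2]>110)
def measure(c,verb=True):
    T=ray(c,pts(blob(yellow(c["frame"]))),.004);tc,td=axis(T)
    return tc,td,T
def bottle(c,near=None):
    m=blob(brown(c["frame"]),near)
    P=ray(c,pts(m),.035)[:,:2];c0,d=axis(P);n=np.array([-d[1],d[0]])
    s=(P-c0)@d;q=(P-c0)@n
    lo,hi=s.min(),s.max()
    k=(s>lo+.02)&(s<lo+.10)
    # edges per slice along the straight body
    S=np.arange(lo+.015,lo+.105,.01);mid=[];wd=[]
    for a in S:
        z=q[(s>=a)&(s<a+.01)];mid.append((z.min()+z.max())/2);wd.append(z.max()-z.min())
    f=np.polyfit(S+.005,mid,1);ax=d+f[0]*n;ax/=np.linalg.norm(ax)
    sc=lo+.058;return c0+sc*d+np.polyval(f,sc)*n,ax,hi-lo,np.median(wd),c0+lo*d,m
E
python3 - <<'E'
from h import *
a=eyes.camera("top")
tc,td,T=measure(a);print("tape",tc,np.arctan2(td[1],td[0]),"len",np.ptp((T[:,:2]-tc)@td))
B=bottle(a,(285,226));print("bottle",*B[:5],"ang",np.arctan2(B[1][1],B[1][0]))
d=B[0]-tc;print("in tape",d@td,d@np.array([-td[1],td[0]]))
print("brush/tub/green",ray(a,[[267,285],[325,293],[295,300]],.01),ray(a,[[203,235]],.071),ray(a,[[399,247],[422,236]],.0))
print("green neck",ray(a,[[422,236]],.188))
print("mat corners",ray(a,[[188,193],[404,175],[421,289],[195,310]],.004))
cv2.imwrite("pics/crop.png",cv2.resize(cv2.cvtColor(np.where(B[5][...,None]^(cv2.dilate(B[5].astype(np.uint8),np.ones((3,3)))>0)[...,None],np.uint8([255,255,255]),a["frame"]),cv2.COLOR_RGB2BGR)[120:310,180:430],None,fx=3,fy=3))
E
```

```text
tape [ 0.56482716 -0.11814667] 0.06790987647606443 len 0.25913447184139293
bottle [0.55480998 0.05054173] [0.99507305 0.09914444] 0.1911140985992096 0.05914575836260736 [0.49708816 0.04486782] ang 0.09930759138102975
in tape 0.0014527112631684848 0.16897931350131568
brush/tub/green [[ 0.41797238  0.11037338  0.01      ]
 [ 0.38615678 -0.05734872  0.01      ]
 [ 0.37068983  0.03118363  0.01      ]] [[0.56430713 0.28497718 0.071     ]] [[ 0.51039283 -0.29319458  0.        ]
 [ 0.54010811 -0.36882488  0.        ]]
green neck [[ 0.51260775 -0.29902495  0.188     ]]
mat corners [[ 0.70971272  0.34180592  0.004     ]
 [ 0.73551967 -0.33409796  0.004     ]
 [ 0.38066745 -0.34575629  0.004     ]
 [ 0.35512909  0.32380767  0.004     ]]
```

View pics/crop.png

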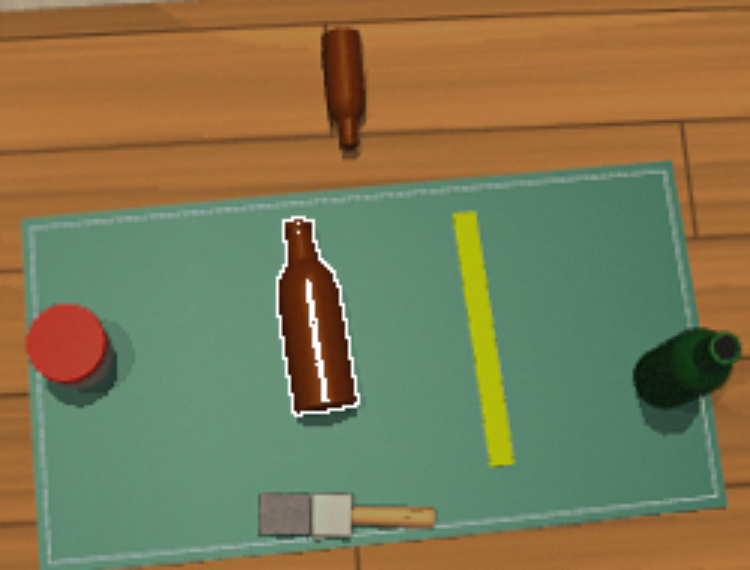

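The crop shows the outline closed around the large brown bottle, with its neck away from the robot, at (285,226) in the full picture. Its measured length is 191 mm (188 given) and its width about 60 mm (62 given). The tape measures 259 mm (260 given). The bottle lies 169 mm to the +y side, so I push in -y. I'll go up and over behind it, with the jaws along the tape.

Request:
jog_arm(
  moves=[
    [[0,0,0.04,0,0,0],[0,0,0.04,0,0,0],[0.026,0.048,0,0,0,5.3],[0.026,0.048,0,0,0,5.3],[0.026,0.048,0,0,0,5.3],[0.026,0.048,0,0,0,5.3],[0.026,0.048,0,0,0,5.3],[0.026,0.048,0,0,0,5.3],[0.026,0.048,0,0,0,5.3],[0.026,0.048,0,0,0,5.3],[0.026,0.048,0,0,0,5.3],[0.026,0.048,0,0,0,5.3]],
  ],
  fingers=0.07,
)

```text
time_s: 1.65
eef_pos: [0.4554, -0.0593, 0.2939]
eef_rot: [0.804, 0.595, -0.0, 0.0]
contact_force: [0.4, 0.0, 0.9]
width: 0.0698
```

Request:
jog_arm(
  moves=[
    [[0.026,0.048,0,0,0,5.3],[0.026,0.048,0,0,0,5.3],[0.026,0.048,0,0,0,5.3],[0.026,0.048,0,0,0,5.3],[0,0,-0.04,0,0,0],[0,0,-0.04,0,0,0],[0,0,-0.04,0,0,0],[0,0,-0.04,0,0,0],[0,0,-0.02,0,0,0],[0,0,0,0,0,0],[0,0,0,0,0,0]],
  ],
)

```text
time_s: 3.02
eef_pos: [0.5596, 0.1312, 0.1149]
eef_rot: [0.682, 0.731, 0.001, 0.0]
contact_force: [0.0, 0.4, -0.1]
width: 0.0701
```

```bash
python3 - <<'E'
from h import *
b=eyes.camera("scene");save(b,"pics/sc2.png")
s=r.state();print(s["time_s"],s["eef_pos"],s["eef_rot"],s["width"],s["contact_force"])
from scipy.spatial.transform import Rotation as Q
print(Q.from_quat(s["eef_rot"]).as_matrix())
E
```

```text
3.075 [0.55979834 0.13120938 0.11523914] [6.81934162e-01 7.31412490e-01 1.03152340e-03 7.10137258e-04] 0.0700632361847812 [-0.14734494  0.46420748  1.09041177]
[[-6.99305891e-02  9.97548862e-01  2.44566861e-03]
 [ 9.97551792e-01  6.99294696e-02  5.40404489e-04]
 [ 3.68055574e-04  2.47747191e-03 -9.99996863e-01]]
```

View pics/sc2.png

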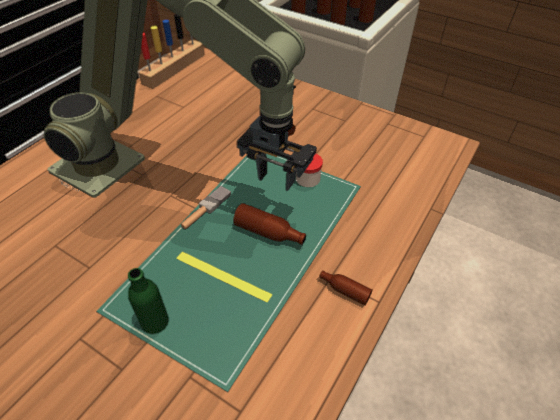

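The tool is square behind the bottle at about pixel (280,165). The fingers are between the bottle and the tub and clear of both, and the jaws are parallel to the tape. I'll descend and push slowly.

Request:
jog_arm(
  moves=[
    [[0,0,-0.03,0,0,0],[0,0,-0.03,0,0,0],[0,0,-0.023,0,0,0],[0,0,-0.01,0,0,0],[0,0,0,0,0,0],[0.0003,-0.004,0,0,0,0],[0.0003,-0.004,0,0,0,0],[0.0003,-0.004,0,0,0,0],[0.0003,-0.004,0,0,0,0],[0.0003,-0.004,0,0,0,0]],
  ],
)

```text
time_s: 4.32
eef_pos: [0.5604, 0.1107, 0.021]
eef_rot: [0.682, 0.731, 0.0, 0.0]
contact_force: [0.1, -0.5, -0.3]
width: 0.07
```

Request:
jog_arm(
  moves=[
    [[0.0002,-0.003,0,0,0,0],[0.0002,-0.003,0,0,0,0],[0.0002,-0.003,0,0,0,0],[0.0002,-0.003,0,0,0,0],[0.0002,-0.003,0,0,0,0],[0.0002,-0.003,0,0,0,0],[0.0002,-0.003,0,0,0,0],[0.0002,-0.003,0,0,0,0],[0.0002,-0.003,0,0,0,0],[0.0002,-0.003,0,0,0,0]],
  ],
)

```text
time_s: 5.58
eef_pos: [0.5624, 0.0808, 0.021]
eef_rot: [0.682, 0.731, 0.0, 0.0]
contact_force: [-0.6, -1.0, -0.7]
width: 0.0699
```

```bash
python3 - <<'E'
from h import *
b=eyes.camera("scene");save(b,"pics/sc3.png")
a=eyes.camera("top");save(a,"pics/top3.png")
s=r.state();print(s["time_s"],s["eef_pos"],s["contact_force"])
B=bottle(a,(290,226));print(*B[:5])
E
```

```text
5.675 [0.56238597 0.08069275 0.02096305] [ 1.10582708  0.73847241 -0.36233656]
[0.81752469 0.00729432] [0.99978749 0.02061493] 0.13221249610252123 0.03751766023428989 [0.75953311 0.00629319]
```

View pics/sc3.png

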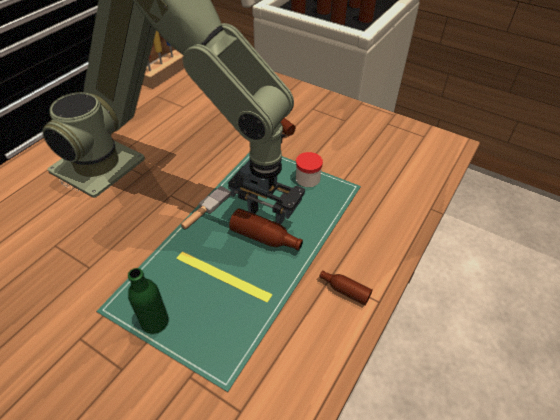

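The fingers now touch the bottle, which has begun to roll: its neck tip moved from (305,238) to (301,243). The top view is blocked by the arm. I'll continue at 32 mm/s.

Request:
jog_arm(
  moves=[
    [[0.0002,-0.003,0,0,0,0],[0.0003,-0.0035,0,0,0,0],[0.0003,-0.004,0,0,0,0],[0.0003,-0.004,0,0,0,0],[0.0003,-0.004,0,0,0,0],[0.0003,-0.004,0,0,0,0],[0.0003,-0.004,0,0,0,0],[0.0003,-0.004,0,0,0,0],[0.0003,-0.004,0,0,0,0],[0.0003,-0.004,0,0,0,0],[0.0003,-0.004,0,0,0,0],[0.0003,-0.004,0,0,0,0]],
  ],
)

```text
time_s: 7.18
eef_pos: [0.5659, 0.0343, 0.021]
eef_rot: [0.682, 0.731, 0.0, 0.0]
contact_force: [-0.3, 0.2, 0.1]
width: 0.0695
```

```bash
cat >> h.py <<'E'
def edges(b):
    # scene view: bottle axis + centre from mask rays at axis height, relative to the tape
    m=blob(brown(b["frame"]),(250,245));P=ray(b,pts(m),.035)[:,:2];c,d=axis(P)
    Y=ray(b,pts(blob(yellow(b["frame"]))),.004);return c,d,np.ptp((P-c)@d),axis(Y),m.sum()
E
python3 - <<'E'
from h import *
b=eyes.camera("scene");save(b,"pics/sc4.png")
s=r.state();print(s["time_s"],s["eef_pos"],s["contact_force"]);print(edges(b))
E
```

```text
7.225 [0.56594557 0.03383949 0.0209676 ] [-0.31999796 -0.11317977  0.07073347]Traceback (most recent call last):
  File "<stdin>", line 3, in <module>
  File "h.py", line 39, in edges
    Y=ray(b,pts(blob(yellow(b["frame"]))),.004);return c,d,np.ptp((P-c)@d),axis(Y),m.sum()
                ~~~~^^^^^^^^^^^^^^^^^^^^
  File "h.py", line 11, in blob
    i=1+int(np.argmax(s[1:,4])) if near is None else 1+int(np.argmin(np.hypot(*(ce[1:]-near).T)+1e3*(s[1:,4]<60)))
            ~~~~~~~~~^^^^^^^^^
    return _wrapfunc(a, 'argmax', axis=axis, out=out, **kwds)
    return bound(*args, **kwds)
ValueError: attempt to get argmax of an empty sequence
```

View pics/sc4.png

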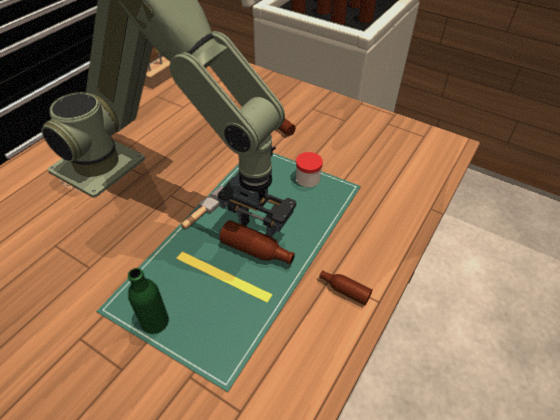

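The bottle is rolling parallel to the tape (body at (255,243), tape at (223,277)), with no bystander touched.

Request:
jog_arm(
  moves=[
    [[0.0003,-0.004,0,0,0,0],[0.0003,-0.004,0,0,0,0],[0.0003,-0.004,0,0,0,0],[0.0003,-0.004,0,0,0,0],[0.0003,-0.004,0,0,0,0],[0.0003,-0.004,0,0,0,0],[0.0003,-0.004,0,0,0,0],[0.0003,-0.004,0,0,0,0],[0.0003,-0.004,0,0,0,0],[0.0003,-0.004,0,0,0,0],[0.0003,-0.004,0,0,0,0],[0.0003,-0.004,0,0,0,0]],
  ],
)

```text
time_s: 8.72
eef_pos: [0.5695, -0.0137, 0.021]
eef_rot: [0.682, 0.731, 0.0, 0.0]
contact_force: [-0.0, 0.0, -0.2]
width: 0.0699
```

Request:
jog_arm(
  moves=[
    [[0.0003,-0.004,0,0,0,0],[0.0003,-0.004,0,0,0,0],[0.0003,-0.004,0,0,0,0],[0.0003,-0.004,0,0,0,0],[0.0002,-0.0035,0,0,0,0],[0.0002,-0.003,0,0,0,0],[0.0002,-0.003,0,0,0,0],[0.0002,-0.0025,0,0,0,0],[0.0001,-0.002,0,0,0,0],[0.0001,-0.0015,0,0,0,0],[0,-0.001,0,0,0,0],[0,0,0,0,0,0]],
  ],
)

```text
time_s: 10.22
eef_pos: [0.5717, -0.046, 0.021]
eef_rot: [0.682, 0.731, 0.0, 0.0]
contact_force: [-0.3, -0.1, -0.5]
width: 0.07
```

```bash
cat >> h.py <<'E'
TC=np.array([.56483,-.11815]);TD=np.array([np.cos(.0679),np.sin(.0679)])
def scene_bottle(b):
    # outline edges along the body; plane through camera centre and silhouette edge line, averaged over both edges
    m=blob(brown(b["frame"]),(235,260));P=ray(b,pts(m),.035)[:,:2];c,d=axis(P);n=np.array([-d[1],d[0]])
    s=(P-c)@d;q=(P-c)@n;lo=s.min();S=np.arange(lo+.02,lo+.10,.01)
    mid=[(z.min()+z.max())/2 for z in (q[(s>=a)&(s<a+.01)] for a in S)]
    wd=[np.ptp(q[(s>=a)&(s<a+.01)]) for a in S]
    f=np.polyfit(S+.005,mid,1);x=c+(lo+.06)*d+np.polyval(f,lo+.06)*n;a=d+f[0]*n
    e=x-TC;return x,np.arctan2(a[1],a[0]),np.ptp(s),np.median(wd),"tape xy",e@TD,e@np.array([-TD[1],TD[0]])
E
python3 - <<'E'
from h import *
b=eyes.camera("scene");save(b,"pics/sc5.png")
s=r.state();print(s["time_s"],s["eef_pos"],s["contact_force"]);print(scene_bottle(b))
# bias check of the scene method on the start image (truth from top: y .0505)
b["frame"]=cv2.cvtColor(cv2.imread("pics/sc1.png"),cv2.COLOR_BGR2RGB);print("start",scene_bottle(b))
E
```

```text
10.275 [ 0.57164951 -0.04597288  0.02094811] [-0.58374706 -0.65832244  0.48656206]
(array([ 0.55836106, -0.09573061]), np.float64(0.07222888295820219), np.float64(0.20370309875600315), np.float64(0.06642347292191716), 'tape xy', np.float64(-0.004932925318497129), np.float64(0.022806627846368725))
start (array([0.54544587, 0.05072724]), np.float64(0.08675300298117992), np.float64(0.20221006972127087), np.float64(0.07264687434101647), 'tape xy', np.float64(-0.007881507061650684), np.float64(0.16980326906197638))
```

View pics/sc5.png

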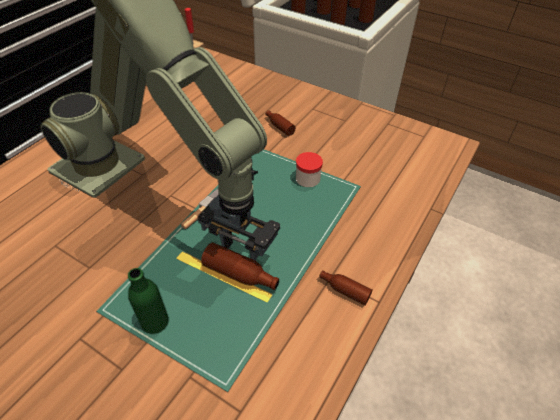

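The bottle lies at (238,267) along the tape edge. The scene view puts it 23 mm from the line; finger geometry puts it at about 25 mm. I'll push about 22 mm more slowly, then back off.

Request:
jog_arm(
  moves=[
    [[0.0001,-0.0015,0,0,0,0],[0.0001,-0.002,0,0,0,0],[0.0002,-0.0025,0,0,0,0],[0.0002,-0.0025,0,0,0,0],[0.0002,-0.0025,0,0,0,0],[0.0002,-0.0025,0,0,0,0],[0.0001,-0.002,0,0,0,0],[0.0001,-0.002,0,0,0,0],[0.0001,-0.0015,0,0,0,0],[0.0001,-0.0015,0,0,0,0],[0,-0.001,0,0,0,0],[0,-0.0005,0,0,0,0]],
  ],
)

```text
time_s: 11.78
eef_pos: [0.5731, -0.068, 0.021]
eef_rot: [0.682, 0.731, 0.0, 0.0]
contact_force: [0.6, 0.9, 0.3]
width: 0.0701
```

Request:
jog_arm(
  moves=[
    [[0,0,0,0,0,0],[0,0,0,0,0,0],[0,0.005,0,0,0,0],[0,0.015,0,0,0,0],[0,0.02,0,0,0,0],[0,0.02,0,0,0,0],[0,0,0,0,0,0],[0,0,0,0,0,0]],
  ],
)

```text
time_s: 12.78
eef_pos: [0.5731, -0.0077, 0.021]
eef_rot: [0.682, 0.732, -0.0, 0.0]
contact_force: [1.2, -0.6, 1.1]
width: 0.0696
```

```bash
python3 - <<'E'
from h import *
s=r.state();print(s["time_s"],s["eef_pos"],s["contact_force"])
for i in range(2): b=eyes.camera("scene");print(scene_bottle(b))
save(b,"pics/sc6.png")
a=eyes.camera("top");save(a,"pics/top6.png")
E
```

```text
12.775 [ 0.57310188 -0.0077359   0.02097931] [ 1.20755973 -0.60805686  1.1198226 ]
(array([ 0.56125647, -0.11782121]), np.float64(0.08490678721322822), np.float64(0.20266145065670044), np.float64(0.0668831421311335), 'tape xy', np.float64(-0.003542992403125071), np.float64(0.0005704912587432823))
(array([ 0.56124134, -0.11782602]), np.float64(0.082358768340672), np.float64(0.20268596195761165), np.float64(0.06649841140108884), 'tape xy', np.float64(-0.00355840622002458), np.float64(0.0005667199585563886))
```

View pics/top6.png

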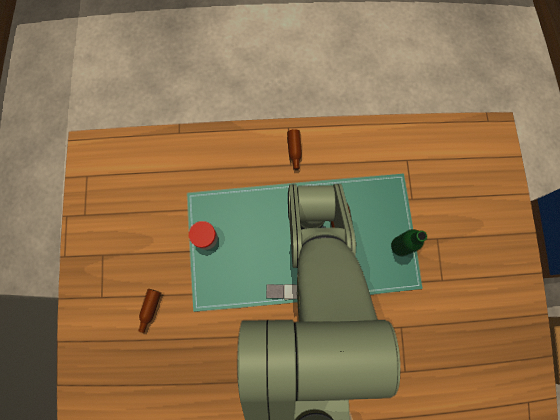

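In the top view the arm still hides the bottle; the tub, green bottle and brush are where they were. The scene view puts the bottle within 1 mm of the line. I'll raise the arm and swing it aside for a clear top check.

Request:
jog_arm(
  moves=[
    [[0,0,0.04,0,0,0],[0,0,0.05,0,0,0],[0,0,0.05,0,0,0],[0,0,0.05,0,0,0],[-0.01,0.05,0,0,0,5],[-0.01,0.05,0,0,0,5],[-0.02,0.05,0,0,0,5],[-0.03,0.05,0,0,0,5],[-0.03,0.05,0,0,0,5],[-0.03,0.05,0,0,0,5],[0,0,0,0,0,0],[0,0,0,0,0,0]],
  ],
)

```text
time_s: 14.42
eef_pos: [0.4434, 0.2914, 0.211]
eef_rot: [0.47, 0.883, -0.0, 0.0]
contact_force: [-0.7, -0.3, -0.6]
width: 0.0703
```

```bash
python3 - <<'E'
from h import *
s=r.state();print(s["time_s"],s["eef_pos"],max(abs(np.array(s["qd"]))))
for i in range(2):
    a=eyes.camera("top");B=bottle(a,(341,233));e=B[0]-TC;print(*B[:4],"ang",np.arctan2(B[1][1],B[1][0]),"tape xy",e@TD,e@np.array([-TD[1],TD[0]]))
print(scene_bottle(eyes.camera("scene"))[5:])
save(a,"pics/top7.png")
E
```

```text
14.425 [0.44341479 0.29143399 0.21095919] 0.026380272809731903
[ 0.57050143 -0.11784988] [0.9955761 0.0939587] 0.18978764998291836 0.05848875430156445 ang 0.09409749619910165 tape xy 0.005678726538067574 -8.536636322909106e-05
[ 0.57051222 -0.11800184] [0.99614127 0.08776424] 0.18978727740995527 0.05802353640425043 ang 0.08787730443889974 tape xy 0.005679180205969189 -0.00023770587008073083
(np.float64(-0.0034169447304101324), np.float64(0.0001248912059986545))
```

View pics/top7.png

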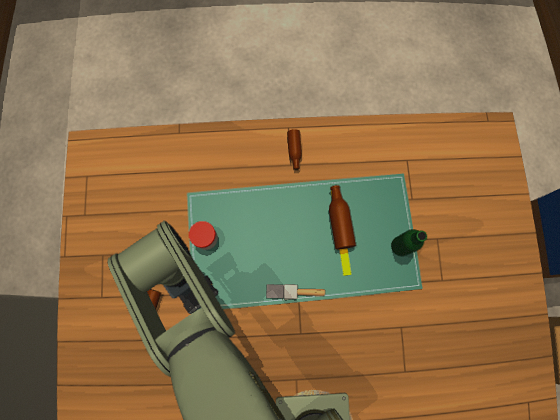

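The bottle lies still over the tape at (342,218), and the tape shows only at its near end (346,262). The tub (203,235), green bottle (405,243) and brush (295,292) have not moved, and the arm is clear. I'm handing in.

```bash
python3 -c "
from plant import ticket
print(ticket.job_done())"
```

```text
the job is handed in; nothing more can be done
None
```

I rolled the brown bottle about 169 mm across the mat with two open fingertips, at up to 32 mm/s, until it lay over the tape. I then backed off, raised the arm clear and handed in at about 14.6 s.

- **Across the tape:** both views put the middle of the bottle's body within 0.3 mm of the centre line (limit 12 mm).
- **Along the tape:** the top view says +6 mm and the scene view -3 mm from the tape's middle (limit 70 mm). They disagree by 9 mm. I put that down to the scene view's slant, as it read about 9 mm short at the start too.
- **Angle:** about 0.02 to 0.03 rad from the tape's direction (limit 0.17).
- **Stillness and bystanders:** repeated pictures showed the bottle still. The tub, green bottle and brush looked unmoved in the pictures; I did not re-measure them. Force readings between moves stayed around 1 N.

No check failed. The arm hid the bottle from the top camera during the push, so I steered by the scene camera and the finger geometry.

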